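# Key the machine interlock and hold it on

### The arm

A 7-joint arm with a two-finger parallel gripper is mounted at the origin on the work surface. World frame = base frame: x ahead of the robot, y to its left, z up, the work surface at z = 0. Lengths are in m, angles in rad, forces in N, time in s.
With the tool pointing down it reaches from about 0.35 to 0.9 m from the base axis. Payload 8.1 kg.
Tool frame: the origin (TCP) lies at the very end of the fingers, on their centre line; the grasp point (between the pads) lies ctrl.pinch_z behind it (ctrl.pinch_z is the distance from the TCP to the grasp point, in m); z points along the fingers, x is the direction in which the jaws open and shut, and the axes are right-handed (so a half turn about z gives the same grasp; the last joint's range is limited). The gripper opens to 92 mm and grips with 3 to 60 N. Pads are 19 mm wide; open, the fingers measure 130 mm over their backs; the gripper's body (75 mm by 190 mm) begins 47 mm behind the grasp point.
Start: joints at [1.025, 0.434, 0.025, 1.573, -0.012, 1.134, -0.075], TCP at [0.268, -0.565, 0.227] pointing down, gripper open.
Joint ranges: [-2.62, 2.62], [-0.44, 2.09], [-1.27, 1.32], [0.08, 2.57], [-1.32, 4.46], [0.12, 2], [-2.74, 2.74]. Speed limits (rad/s): [2.22, 2.22, 3.01, 3.01, 3.14, 3.14, 3.14].

### API

Orientations are given as a rotation vector (axis times angle).
In Python, from bench import ctrl gives the robot as it stands. The module is installed in compiled form; this text tells all that it offers. Calls block until the motion is done:
- ctrl.move_pose(position, orientation): joint-space move of the TCP to a pose.
- ctrl.move_l(position, speed=0.15, attitude=None, threshold=None): straight line of the TCP; attitude=None keeps the orientation; speed is the mean speed in m/s. With threshold (N) it stops when the force on the tool has changed by that much, and returns True; else False.
- ctrl.goto_joints(angles): joint-space move.
- ctrl.set_gripper(opening, newtons=None): finger opening in m; newtons is the grip in N (None keeps the last); returns when the fingers have stopped.
- ctrl.dwell(seconds).
- ctrl.inverse_kinematics(position, orientation): joint angles nearest the present ones, or None.
- ctrl.get_state(): the state.
- ctrl.read_camera(name): name is "scene" or "top"; returns a dict with "image" (420x560x3 uint8, red, green, blue), "fx", "fy", "cx", "cy" (pixels), "R" (3x3) and "t" (3): a world point X has camera coordinates R X + t. Camera axes: x right, y down, z forward; pixel columns grow to the right and rows downward; lengths in m; the calibration is good to about 2 mm. A picture is of the moment at which its call begins. There is no depth.
A pose or a line that the arm cannot do raises ctrl.IKError and nothing moves.
- ctrl.close_job(): hands the job in, once; it reports no verdict.
The state is a dict: "time_s": time; "qpos": joint angles; "joint_velocities": joint speeds; "effort": joint torques, N m; "tcp_pos": TCP position; "tcp_rot": TCP orientation; "ft_force": force on the tool from outside, world axes, zero at the start; "ft_torque": the same for the moment, N m; "opening": finger opening in m.
Only numpy, scipy, OpenCV 4.12 (cv2) and the standard library are available. Lean on these libraries where they do the work, as an engineer would, in place of code of your own. Each camera call takes 0.05 s, during which the arm holds its last target. There are 200 camera calls.

### The job

Take the flat-headed key from the wooden stand and push it fully home into the keyway on top of the interlock box, working it past the sticking pins; only then turn it a quarter turn clockwise against its spring, as far as it goes. Finish while still holding the key turned: let go of it and it springs back. Leave the round-headed key and everything else on the bench as they are.

Things in the scene. Friction and masses are not known exactly. Their poses are not given: they have to be found in the camera images.
- key_head (a point): the key to use: plain steel, 55 to 100 g, upright, blade down, in one of the stand's two slots (either one). This point: centre of its flat head, where to grip it. Axes of the key: z up, y along the width, x through the thickness. Head 30 wide (y) x 9 thick (x) x 36 mm tall; below it a round shank 6 mm thick, 16 mm long, then the blade
- key_tip (a point): centre of the lower end of the key's blade, 49 mm below key_head, same axes. Blade 18 wide (y) x 6 thick (x) x 15 mm long, its lowest 5 mm tapering in thickness to a 1 mm edge. Half a turn of the key about z changes nothing
- spare_head (a point): the other key, to be left alone, in the other slot of the stand, 60 mm from the first: plain steel, with a round knob head 30 mm in diameter and 36 mm tall; this point is the centre of that head
- keystand: dark wooden key stand, fixed, 60 (x) x 120 (y) x 32 mm tall; origin at the centre of its underside. Two slots in its top, 30 mm either side of the centre along y, each 21 (y) x 8.5 (x) x 24 mm deep; a key stands loosely with its blade on the slot floor, its head 7 mm clear of the stand's top; draw it straight up
- lockbox: interlock box, fixed: grey enclosure with an aluminium top plate, 100 (x) x 90 (y) x 70 mm tall, the keyway in the middle of its top; origin at the centre of its underside, z up, x and y along its sides
- keyway (a point): centre of the keyway at the box's top face, axes as the box. An oblong hole 20 (along y) x 7.5 mm (along x) with a 45 degree lead-in of 3 mm all round, through a plate 7 mm thick; the blade enters with the key's y along the keyway's y, either way round. The key cannot turn until its blade is below the plate, its end at least 22 mm deep
- keyway_floor (a point): point on the keyway's axis 25 mm below the top face, a firm stop, where the blade's end stands when fully home (head then 6 mm above the plate). Three pins reach into the slot from both sides 12 to 19 mm below the top face, each by a different amount; they stop a light push part-way and yield with friction, to about 10 to 20 N downward, less when the key is rocked
- barrel (a joint): angle of the lock barrel under the plate: 0 at rest (keyway slot in line with the hole in the plate), growing clockwise seen from above to a firm stop at 1.571 (a quarter turn). A return spring turns it back: 0.05 N m at rest, 0.13 N m at the stop. The blade has about 0.1 rad of play in the barrel, so the head must turn that much further than the barrel.
- tape: bystander: roll of black tape lying flat, 68 mm diameter, 30 mm tall, origin at the centre of its underside
- jar: bystander: glass jar, 48 mm diameter, 60 mm tall, origin at the centre of its underside
- screwdriver: bystander: screwdriver lying on the bench, 190 mm long
- wrench: bystander: steel wrench lying on the bench, 180 mm long
- can: bystander: can, 66 mm diameter, 110 mm tall, origin at the centre of its underside
- glue: bystander: white bottle, 56 mm diameter, 130 mm tall, origin at the centre of its underside
There are look-alikes about, which are no part of the job. There is more than one size of the part that bears key_head; the job needs the smallest.

How it is judged:
By the outcome, as a careful person would: the job done as asked, in the order asked, and still so for the second after the job is handed in, while the arm keeps its last pose, push and grip.
It also fails if it takes over 54 s, if anything falls off the work surface, if the arm or the gripper's body presses on something with over 40 N, if the wrist force passes 120 N, or if a joint passes its speed limit or range.

## Working session

There is one attempt and no reset: what is moved stays moved. The work goes in short steps, each a Python script; the robot and the scene stay as the last script left them, time stands still between calls to the robot, and variables do not carry over. Pictures are saved under pics/ and viewed, about 8 in all and at most 12, crops included, and the job is handed in when it is done.

```bash
mkdir -p pics; python3 - <<'E'
from bench import ctrl
import cv2
for n in("scene","top"):
    c=ctrl.read_camera(n); cv2.imwrite(f"pics/{n}0.png",c["image"][:,:,::-1])
    print(n,c["fx"],c["fy"],c["cx"],c["cy"],c["R"],c["t"])
s=ctrl.get_state();print(s,ctrl.pinch_z)
E
```

```text
scene 493.871280412322 493.871280412322 283.12772286608293 208.15172396141003 [[ 0.15862178  0.98727971  0.01085852]
 [ 0.53400677 -0.07653568 -0.84200894]
 [-0.83046728  0.13935948 -0.53935427]] [-0.07031301 -0.19479811  1.68596821]
top 383.27451821632127 383.27451821632127 278.19564490655836 210.0574904359004 [[-0.0259069  -0.99953362  0.01616736]
 [-0.98191958  0.02241001 -0.18796735]
 [ 0.18751738 -0.0207447  -0.9820422 ]] [-0.00619947  0.49952379  1.06392657]
{'time_s': 0.1, 'qpos': array([ 1.02539969,  0.43514931,  0.02495817,  1.57396863, -0.01159521,
        1.13398913, -0.07509889]), 'joint_velocities': array([-0.00078612, -0.00170045,  0.00062486, -0.00202019,  0.00032716,
        0.00085928,  0.00060266]), 'effort': array([ 2.57453779e-03, -6.69130325e+01,  9.87603441e-01, -3.15145540e+01,
       -6.05550315e-02,  3.74431524e-02,  1.21402359e-04]), 'tcp_pos': array([ 0.26756624, -0.5643479 ,  0.22604025]), 'tcp_rot': array([-2.65446191e+00,  1.67913814e+00,  1.91370505e-03]), 'ft_force': array([ 0.26191005, -0.02278173, -0.18325143]), 'ft_torque': array([ 0.04693899, -0.01250788,  0.04345241]), 'opening': 0.09159867519043206} 0.0188
```

View pics/scene0.png

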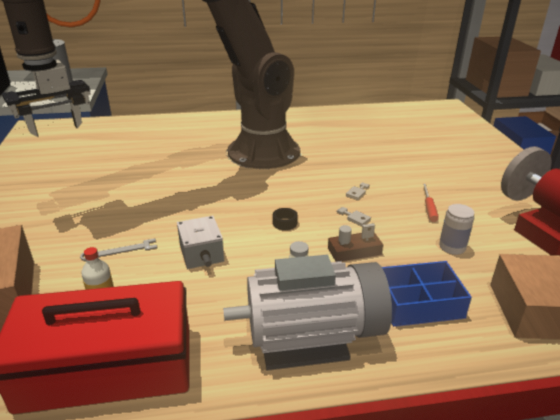

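View pics/top0.png

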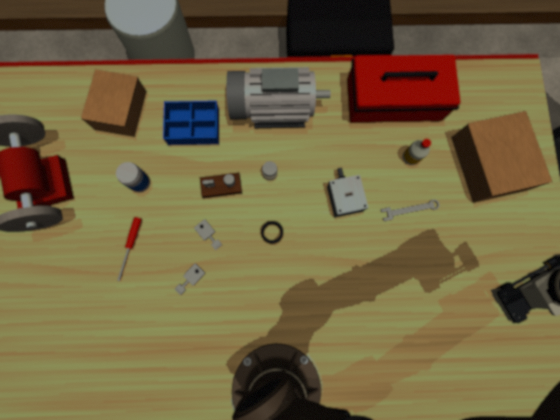

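Scene: stand at about (355,245), round knob left (345,235), flat head right (367,230); box at (200,240). Top: stand (221,185), flat head (208,183), box (348,195). Two loose key look-alikes lie nearby. I'll zoom in on both.

```bash
python3 - <<'E'
import cv2,numpy as np
t=cv2.imread("pics/top0.png");s=cv2.imread("pics/scene0.png")
r=lambda im,x,y,w,h:cv2.resize(im[y:y+h,x:x+w],(400,300),interpolation=cv2.INTER_CUBIC)
cv2.imwrite("pics/z0.png",np.vstack([np.hstack([r(t,190,160,64,48),r(t,316,165,64,48)]),np.hstack([r(s,315,210,80,60),r(s,160,210,80,60)])]))
E
```

```text
(no output)
```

View pics/z0.png

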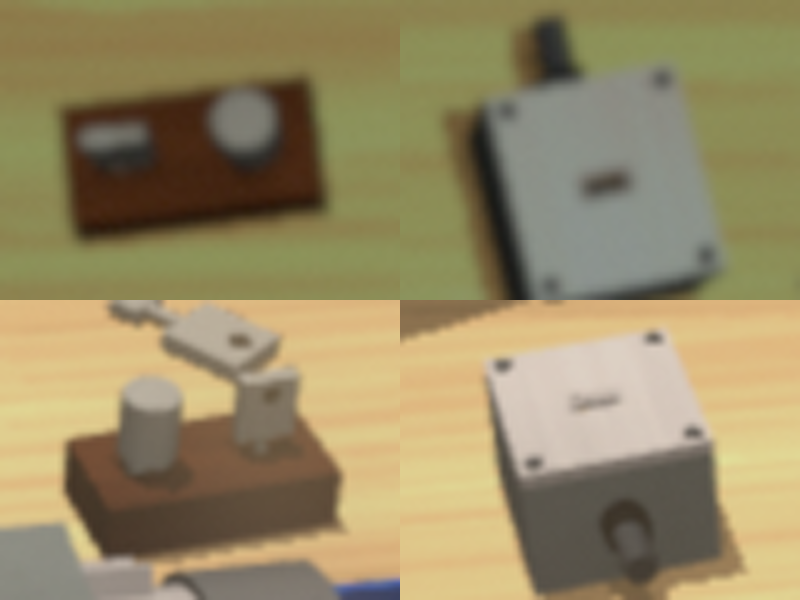

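```bash
cat >vis.py <<'E'
import numpy as np
from bench import ctrl
from scipy.optimize import least_squares
cam={n:ctrl.read_camera(n) for n in("scene","top")}
def proj(n,X):
    c=cam[n];p=np.atleast_2d(X)@c["R"].T+c["t"];return p[:,:2]/p[:,2:]*[c["fx"],c["fy"]]+[c["cx"],c["cy"]]
def ray(n,uv,z):
    c=cam[n];C=-c["R"].T@c["t"];d=c["R"].T@np.array([(uv[0]-c["cx"])/c["fx"],(uv[1]-c["cy"])/c["fy"],1]);return C+d*(z-C[2])/d[2]
def un(p,o,q,s): return (np.array(p,float)-o+.5)/s-.5+q
E
python3 - <<'E'
from vis import *
T1=lambda p:un(p,(0,0),(190,160),6.25);T2=lambda p:un(p,(400,0),(316,165),6.25)
S1=lambda p:un(p,(0,300),(315,210),5);S2=lambda p:un(p,(400,300),(160,210),5)
for l,n,p,z in [("key","top",T1((114,137)),.075),("key","scene",S1((268,378)),.075),("knob","top",T1((244,122)),.075),("knob","scene",S1((151,395)),.075),
 ("kw","top",T2((606,184)),.07),("kw","scene",S2((596,401)),.07)]: print(l,n,ray(n,p,z).round(4))
def corners(l,n,P,z,a,b):
    W=np.array([ray(n,p,z)for p in P]);e=[np.linalg.norm(W[i]-W[(i+1)%4]) for i in range(4)]
    d=[W[1]-W[0],W[2]-W[3],W[0]-W[3],W[1]-W[2]]
    print(l,n,W.mean(0).round(4),np.round(e,3),[round(float(np.degrees(np.arctan2(v[1],v[0]))),1) for v in d])
corners("stand","top",[T1(p) for p in[(62,108),(308,78),(324,193),(77,226)]],.032,0,0)
corners("stand","scene",[S1(p) for p in[(66,438),(307,412),(341,476),(105,510)]],.032,0,0)
corners("box","top",[T2(p) for p in[(480,108),(673,66),(722,266),(530,302)]],.07,0,0)
corners("box","scene",[S2(p) for p in[(487,362),(663,330),(712,441),(524,479)]],.07,0,0)
for l,n,a,b,z in[("kw","top",T2((583,187)),T2((632,180)),.07),("kw","scene",S2((572,405)),S2((620,397)),.07),("key","top",T1((79,139)),T1((150,133)),.075),("key","scene",S1((240,379)),S1((297,372)),.075)]:
    v=ray(n,b,z)-ray(n,a,z);print(l,n,np.linalg.norm(v).round(4),np.degrees(np.arctan2(v[1],v[0])).round(1))
E
```

```text
key top [0.5816 0.1812 0.075 ]
key scene [0.5858 0.1829 0.075 ]
knob top [0.5875 0.1219 0.075 ]
knob scene [0.5916 0.1235 0.075 ]
kw top [ 0.5372 -0.2211  0.07  ]
kw scene [ 0.5398 -0.2185  0.07  ]
stand top [0.5857 0.1508 0.032 ] [0.118 0.057 0.117 0.058] [-84.0, -83.4, 7.7, 7.2]
stand scene [0.5883 0.1552 0.032 ] [0.125 0.054 0.12  0.059] [91.9, 94.6, -175.4, 179.4]
box top [ 0.5369 -0.2189  0.07  ] [0.093 0.096 0.09  0.093] [-78.7, -80.6, 11.2, 9.7]
box scene [ 0.5398 -0.2182  0.07  ] [0.087 0.099 0.087 0.099] [100.7, 101.2, -169.3, -169.0]
kw top 0.023 -83.0
kw scene 0.0228 98.5
key top 0.0324 -86.2
key scene 0.029 93.5
```

```bash
cat >h.py <<'E'
import numpy as np
from scipy.spatial.transform import Rotation as R
from bench import ctrl
def ori(deg):
    a=np.radians(deg);c,s=np.cos(a),np.sin(a)
    return R.from_matrix(np.array([[c,s,0],[s,-c,0],[0,0,-1]])).as_rotvec()
def st(m=""):
    s=ctrl.get_state();print(m,round(s["time_s"],2),"tcp",s["tcp_pos"].round(4),"F",s["ft_force"].round(2),"M",s["ft_torque"].round(3),"op",round(s["opening"],4));return s
E
python3 - <<'E'
from h import *
from vis import ray
print("motor edge",ray("top",(275,127),0),"glue",ray("top",(412,157),0),"toolbox",ray("top",(400,121),0))
for f in(0,180,-180):
  print(f,"key",ctrl.inverse_kinematics([.584,.182,.041],ori(6+f)))
  for d in(0,-45,-90,-105): print("  kw",d,ctrl.inverse_kinematics([.5385,-.22,.075],ori(10+f+d)))
E
```

```text
motor edge [ 0.77531531 -0.01620732  0.        ] glue [ 0.66756779 -0.44202877  0.        ] toolbox [ 0.78802762 -0.41461753  0.        ]
0 key [-0.01180569  0.68880705 -0.56658937  1.75338751  0.47599222  0.83987316
 -0.69505611]
  kw 0 [ 0.54805995  0.56068362 -0.3575626   1.82012883  0.2606524   0.80694824
  0.2337022 ]
  kw -45 [ 0.43996418  0.54182307 -0.20288094  1.82989502  0.14762434  0.78445394
 -0.45022081]
  kw -90 [ 0.33409649  0.5320962  -0.05355642  1.83953986  0.03898423  0.77096355
 -1.13629818]
  kw -105 [ 0.29857129  0.53064732 -0.00360655  1.84277497  0.00262691  0.76817493
 -1.36449131]
180 key [ 0.2616213   0.89240794 -1.07407866  1.73013177  0.88447111  1.08614976
  2.13245611]
  kw 0 [ 0.09212968  0.54071033  0.28928787  1.86129536 -0.21264413  0.76950652
 -2.47123299]
  kw -45 [ 0.97527253  0.79553338 -1.07094294  1.78449089  0.79788874  1.06674742
  2.13800118]
  kw -90 [ 0.73617991  0.62087708 -0.63994338  1.80366358  0.47009308  0.87402822
  1.62185405]
  kw -105 [ 0.70091653  0.60630013 -0.58503657  1.80667813  0.42898341  0.85799658
  1.3953258 ]
-180 key [ 0.2616213   0.89240794 -1.07407866  1.73013177  0.88447111  1.08614976
  2.13245611]
  kw 0 [ 0.09212968  0.54071033  0.28928787  1.86129536 -0.21264413  0.76950652
 -2.47123299]
  kw -45 [ 0.97527253  0.79553338 -1.07094294  1.78449089  0.79788874  1.06674742
  2.13800118]
  kw -90 [ 0.73617991  0.62087708 -0.63994338  1.80366358  0.47009308  0.87402822
  1.62185405]
  kw -105 [ 0.70091653  0.60630013 -0.58503657  1.80667813  0.42898341  0.85799658
  1.3953258 ]
```

```bash
python3 - <<'E'
from h import *
p=ctrl.get_state()["tcp_pos"]
ctrl.move_pose([.584,.182,.16],ori(6));st("above")
ctrl.set_gripper(.045,5)
ctrl.move_l([.584,.182,.041],.1,threshold=8);st("down")
ctrl.set_gripper(0,5);st("closed")
from bench import ctrl as c
import cv2
a=c.read_camera("scene")["image"];b=c.read_camera("top")["image"]
import numpy as np
cv2.imwrite("pics/g1.png",np.hstack([cv2.resize(a[170:290,275:435],(400,300),interpolation=2),cv2.resize(b[140:224,170:282],(400,300),interpolation=2)])[:,:,::-1])
E
```

```text
above 3.16 tcp [0.5845 0.1807 0.1599] F [ 0.57 -0.85 -0.45] M [-0.034 -0.114 -0.027] op 0.0919
down 5.4 tcp [0.5844 0.1823 0.0417] F [ 0.45 -0.09  0.53] M [-0.043 -0.114  0.021] op 0.045
closed 6.12 tcp [0.5832 0.1819 0.0408] F [-3.69 -0.86  1.85] M [-0.129  0.845 -0.035] op 0.0097
```

View pics/g1.png

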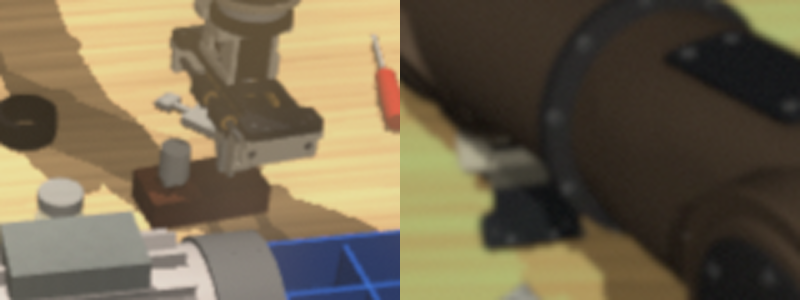

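Grip is on the flat head (opening 9.7 mm); the −x reaction says the key sits slightly nearer the base. Shift until the side force vanishes, then firm up.

```bash
python3 - <<'E'
from h import *
x=.584
for i in range(5):
    s=st(i)
    if abs(s["ft_force"][0])<.8: break
    x+=np.clip(s["ft_force"][0]*.0004,-.0015,.0015)
    ctrl.move_l([x,.182,.041],.02)
    ctrl.dwell(.1)
print(x)
E
```

```text
0 6.22 tcp [0.5833 0.1819 0.0408] F [-4.89 -1.15  2.53] M [-0.144  0.94   0.026] op 0.0097
1 6.57 tcp [0.5825 0.182  0.0409] F [-1.91  0.03 -0.74] M [0.013 0.431 0.051] op 0.0091
2 6.92 tcp [0.5821 0.182  0.0411] F [ 0.    0.08 -0.15] M [-0.075 -0.15   0.003] op 0.0087
0.5817342328676403
```

```bash
python3 - <<'E'
from h import *
import cv2
ctrl.set_gripper(0,40);ctrl.dwell(.2);st("grip")
ctrl.set_gripper(0,60);st("60")
ctrl.move_l([.5817,.182,.15],.1);st("up")
ctrl.move_pose([.537,-.22,.16],ori(10));
ctrl.move_l([.537,-.22,.113],.1);ctrl.dwell(.3);st("over kw")   # tip ~ .113+.0161-.049=.080
a=ctrl.read_camera("scene");b=ctrl.read_camera("top")["image"]
cv2.imwrite("pics/i1s.png",a["image"][:,:,::-1])
cv2.imwrite("pics/i1.png",np.hstack([cv2.resize(a["image"][200:260,160:240],(400,300),interpolation=2),cv2.resize(b[165:213,316:380],(400,300),interpolation=2)])[:,:,::-1])
E
```

```text
grip 7.33 tcp [0.5817 0.182  0.041 ] F [ 0.1  -0.14 -1.06] M [-0.004 -0.129  0.016] op 0.0087
60 7.55 tcp [0.5818 0.182  0.041 ] F [ 0.22 -0.38 -0.06] M [-0.047 -0.054  0.021] op 0.0086
up 8.79 tcp [0.5813 0.1817 0.1492] F [ 0.83 -1.2  -0.76] M [-0.035 -0.089 -0.034] op 0.0088
over kw 11.21 tcp [ 0.5373 -0.2201  0.1135] F [-0.08 -0.11 -1.5 ] M [ 0.014 -0.072 -0.008] op 0.0085
```

View pics/i1.png

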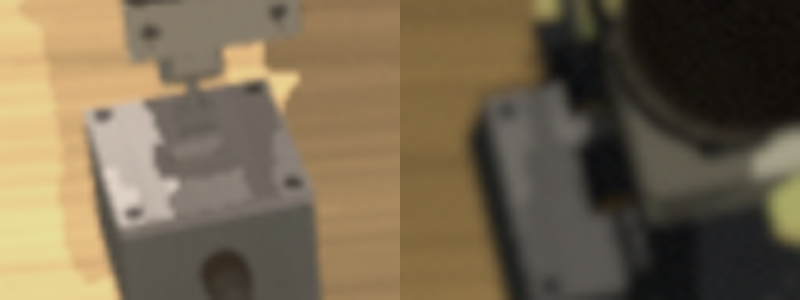

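```bash
python3 - <<'E'
import cv2,numpy as np
from vis import *
im=cv2.imread("pics/i1s.png");o=cv2.imread("pics/scene0.png")
f=lambda m:cv2.resize(cv2.normalize(cv2.cvtColor(m[210:246,178:218],cv2.COLOR_BGR2GRAY).clip(60,190),None,0,255,32),(400,360),interpolation=cv2.INTER_CUBIC)
cv2.imwrite("pics/i2.png",np.hstack([f(im),f(o)]))
# expected tip & keyway pixels for tcp (.5373,-.2201), tip z .0803
print(proj("scene",[[.5373,-.2201,.0803],[.5373,-.2201,.0953],[.5373,-.2201,.1113],[.5373,-.2201,.07]]))
E
```

```text
[[197.75798435 225.6718289 ]
 [197.23087422 220.40621763]
 [196.66044207 214.70783729]
 [198.1157167  229.24542654]]
```

View pics/i2.png

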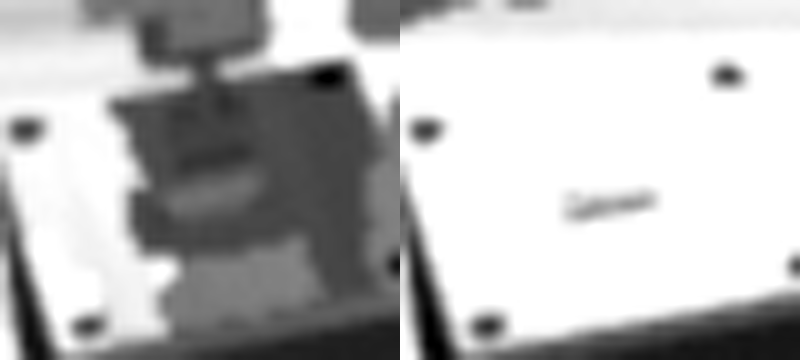

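Picture: the blade tip (crop ≈(213,165)) is over the keyway (≈(212,205)) to within about 1–1.5 mm, inside the 3 mm lead-in. Nudge and descend with a force guard.

```bash
python3 - <<'E'
from h import *
x,y=.5375,-.221
ctrl.move_l([x,y,.1085],.05);ctrl.dwell(.2);b=st("base")["ft_force"]
for z in (.101,.097,.093):
    hit=ctrl.move_l([x,y,z],.02,threshold=6);st((z,hit))
    if hit:break
E
```

```text
base 11.86 tcp [ 0.5375 -0.2209  0.1085] F [ 0.32 -0.24 -0.8 ] M [-0.01  -0.154  0.016] op 0.0088
(0.101, False) 12.38 tcp [ 0.5374 -0.2209  0.1009] F [-0.63 -0.44 -0.49] M [-0.038 -0.076 -0.003] op 0.0087
(0.097, False) 12.73 tcp [ 0.5374 -0.221   0.0969] F [-0.05 -0.77 -1.01] M [-0.01  -0.107  0.008] op 0.0088
(0.093, True) 12.95 tcp [ 0.5369 -0.2211  0.0941] F [-0.92 -0.07 -0.8 ] M [-0.024 -0.091 -0.001] op 0.0089
```

```bash
python3 - <<'E'
from h import *
ctrl.dwell(.1);s=st("rest");x,y=s["tcp_pos"][:2]
for i in range(6):
    z=ctrl.get_state()["tcp_pos"][2]
    hit=ctrl.move_l([x,y,z-.003],.02,threshold=10);s=st((i,hit))
    x+=np.clip(s["ft_force"][0]*.0001,-.0004,.0004); y+=np.clip(s["ft_force"][1]*.0001,-.0004,.0004)
    if s["tcp_pos"][2]<.0855: break
E
```

```text
rest 13.05 tcp [ 0.5369 -0.221   0.0941] F [ 0.55 -0.17 -1.52] M [ 0.002 -0.117  0.026] op 0.0085
(0, False) 13.36 tcp [ 0.5367 -0.2209  0.0909] F [-0.   -0.13 -1.09] M [ 0.003 -0.151  0.016] op 0.0086
(1, False) 13.68 tcp [ 0.5365 -0.221   0.0876] F [-0.4  -0.33 -0.67] M [-0.032  0.139 -0.059] op 0.0085
(2, False) 13.99 tcp [ 0.5362 -0.2212  0.0843] F [-3.74 -1.41  0.84] M [-0.221  0.807  0.021] op 0.0083
```

```bash
python3 - <<'E'
from h import *
s=st("s");x,y=s["tcp_pos"][:2];x-=.0004;zc=s["tcp_pos"][2]
for i in range(14):
    zc-=.0015
    hit=ctrl.move_l([x,y,zc],.02);s=st((i,round(zc,4)))
    f=s["ft_force"]
    x+=np.clip(f[0]*.0001,-.0004,.0004); y+=np.clip(f[1]*.0001,-.0004,.0004)
    if f[2]>28: break
E
```

```text
s 13.99 tcp [ 0.5362 -0.2212  0.0843] F [-3.74 -1.41  0.84] M [-0.221  0.807  0.021] op 0.0083
(0, np.float64(0.0828)) 14.25 tcp [ 0.5362 -0.2212  0.0828] F [-1.23 -0.81 -0.95] M [-0.229  0.009  0.082] op 0.0088
(1, np.float64(0.0813)) 14.5 tcp [ 0.5362 -0.2212  0.0811] F [ 2.11 -0.8  -4.64] M [-0.128 -0.654  0.057] op 0.0087
(2, np.float64(0.0798)) 14.75 tcp [ 0.5361 -0.2212  0.0796] F [ 1.62 -0.26 -4.93] M [-0.003 -0.643  0.037] op 0.0087
(3, np.float64(0.0783)) 15.0 tcp [ 0.5361 -0.2213  0.0782] F [ 1.42 -0.08 -3.57] M [-0.014 -0.563  0.084] op 0.0086
(4, np.float64(0.0768)) 15.25 tcp [ 0.5362 -0.2213  0.0775] F [-2.22  1.63  7.31] M [0.088 0.351 0.08 ] op 0.0087
(5, np.float64(0.0753)) 15.5 tcp [ 0.5364 -0.2213  0.0773] F [-6.21  2.12 20.61] M [0.41  1.417 0.043] op 0.0087
(6, np.float64(0.0738)) 15.75 tcp [ 0.5364 -0.2213  0.077 ] F [-9.18  1.07 32.91] M [0.292 2.229 0.103] op 0.0082
```

```bash
python3 - <<'E'
from h import *
import cv2
ctrl.dwell(.3);st()
a=ctrl.read_camera("scene")["image"];b=ctrl.read_camera("top")["image"]
cv2.imwrite("pics/j1.png",np.hstack([cv2.resize(a[190:250,160:240],(600,450),interpolation=2)])[:,:,::-1])
E
```

```text
16.05 tcp [ 0.5364 -0.2213  0.077 ] F [-9.61  0.52 32.01] M [0.199 2.199 0.012] op 0.0087
```

View pics/j1.png

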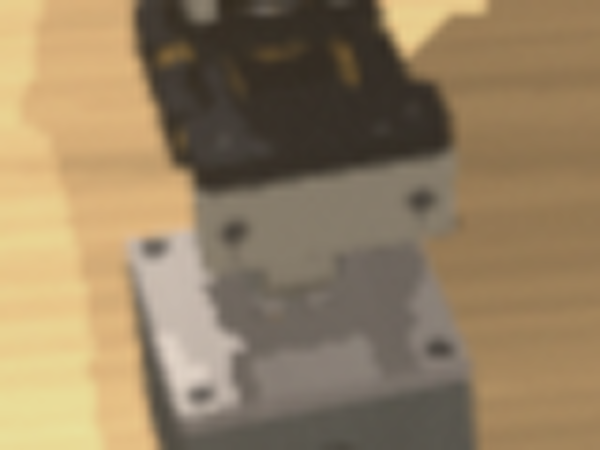

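The picture shows the pads about 7 mm above the plate, with the shank in the keyway. That fits a 25 mm insertion, and a firm stop is felt at 33 N. Now I'll ease the push and turn clockwise in small steps, correcting any side force.

```bash
cat >turn.py <<'E'
from h import *
def turn(c,angs,zc,x,y,mmax=.6):
    for a in angs:
        ctrl.move_l([x,y,zc],.02,attitude=ori(a)); s=st((round(a,1),round(x,4),round(y,4)))
        f=s["ft_force"]
        x+=np.clip(f[0]*.00008,-.0005,.0005); y+=np.clip(f[1]*.00008,-.0005,.0005)
        m=R.from_rotvec(s["tcp_rot"]).as_matrix()[:,0]; print("   yaw",round(float(np.degrees(np.arctan2(m[1],m[0]))),2))
        if abs(s["ft_torque"][2])>mmax: print("torque stop");break
    return x,y
E
python3 - <<'E'
from turn import *
x,y=.5358,-.2212
ctrl.move_l([x,y,.0752],.02);s=st("eased")
print(turn(10,[7,4,1,-4,-10],.0752,x,y,.4))
E
```

```text
eased 16.4 tcp [ 0.5363 -0.2214  0.0773] F [-5.75  0.02 19.85] M [0.317 1.284 0.012] op 0.0083
(7, 0.5358, -0.2212) 16.65 tcp [ 0.5363 -0.2213  0.0772] F [-5.71  0.59 20.69] M [0.19  1.314 0.092] op 0.0087
   yaw 6.98
(4, np.float64(0.5353), np.float64(-0.2212)) 16.9 tcp [ 0.5363 -0.2213  0.0773] F [-3.68  0.32 18.91] M [0.172 1.007 0.085] op 0.0089
   yaw 3.98
(1, np.float64(0.535), np.float64(-0.2211)) 17.15 tcp [ 0.5362 -0.2212  0.0773] F [-3.4   0.78 18.51] M [0.027 0.813 0.042] op 0.0086
   yaw 0.98
(-4, np.float64(0.5348), np.float64(-0.2211)) 17.4 tcp [ 0.5362 -0.2212  0.0773] F [-3.45  0.25 16.69] M [0.069 0.519 0.074] op 0.0086
   yaw -4.03
(-10, np.float64(0.5345), np.float64(-0.221)) 17.66 tcp [ 0.5362 -0.2212  0.0773] F [-0.09  0.21 16.37] M [0.097 0.298 0.085] op 0.0084
   yaw -10.03
(np.float64(0.534494001509025), np.float64(-0.22102794863477807))
```

It turns with spring-like torque (about 0.08 N m), so the blade is below the plate. Continue to the stop.

```bash
python3 - <<'E'
from turn import *
x,y=turn(10,[-18,-26,-34,-42,-50,-58,-66,-72,-78,-82,-85,-87,-89,-91,-93],.0752,.5345,-.2210,.45)
print(x,y)
E
```

```text
(-18, 0.5345, -0.221) 17.95 tcp [ 0.5362 -0.2212  0.0773] F [-1.47 -0.15 16.21] M [0.02  0.311 0.052] op 0.0091
   yaw -18.02
(-26, np.float64(0.5344), np.float64(-0.221)) 18.24 tcp [ 0.5362 -0.2211  0.0773] F [-0.62  1.02 15.33] M [0.084 0.222 0.106] op 0.0088
   yaw -26.02
(-34, np.float64(0.5343), np.float64(-0.2209)) 18.53 tcp [ 0.5364 -0.221   0.0774] F [ 0.06  0.34 16.38] M [0.13  0.083 0.095] op 0.0084
   yaw -34.01
(-42, np.float64(0.5343), np.float64(-0.2209)) 18.82 tcp [ 0.5363 -0.2211  0.0773] F [-0.16  0.22 15.13] M [0.046 0.07  0.087] op 0.0089
   yaw -42.02
(-50, np.float64(0.5343), np.float64(-0.2209)) 19.12 tcp [ 0.5363 -0.2211  0.0774] F [-0.49 -0.04 14.57] M [0.037 0.069 0.104] op 0.009
   yaw -50.02
(-58, np.float64(0.5343), np.float64(-0.2209)) 19.41 tcp [ 0.5363 -0.2211  0.0773] F [-0.3  -0.06 14.51] M [0.049 0.087 0.11 ] op 0.0089
   yaw -58.02
(-66, np.float64(0.5343), np.float64(-0.2209)) 19.7 tcp [ 0.5363 -0.2211  0.0773] F [ 0.36  0.32 14.95] M [0.052 0.104 0.085] op 0.009
   yaw -66.02
(-72, np.float64(0.5343), np.float64(-0.2209)) 19.96 tcp [ 0.5362 -0.221
[... 353 characters left out ...]
4  0.1  ] op 0.0087
   yaw -82.01
(-85, np.float64(0.5339), np.float64(-0.2208)) 20.72 tcp [ 0.5359 -0.2212  0.0773] F [-0.4   0.29 15.36] M [-0.054  0.226  0.181] op 0.0085
   yaw -85.01
(-87, np.float64(0.5339), np.float64(-0.2207)) 20.97 tcp [ 0.5358 -0.2214  0.0773] F [-0.72 -1.52 15.88] M [-0.122  0.279  0.172] op 0.0087
   yaw -87.0
(-89, np.float64(0.5338), np.float64(-0.2209)) 21.22 tcp [ 0.5358 -0.2215  0.0773] F [ 0.33 -0.84 14.7 ] M [-0.218  0.162  0.254] op 0.0085
   yaw -88.99
(-91, np.float64(0.5339), np.float64(-0.2209)) 21.47 tcp [ 0.5358 -0.2215  0.0773] F [-1.06 -1.78 15.06] M [-0.128  0.177  0.467] op 0.0085
   yaw -90.96
torque stop
0.5337760061905993 -0.22107832227789462
```

```bash
python3 - <<'E'
from turn import *
import cv2
x,y=turn(10,[-92.5],.0752,.5338,-.2211,1.)
for i in range(3): ctrl.dwell(.5);st("hold")
a=ctrl.read_camera("scene")["image"];b=ctrl.read_camera("top")["image"]
cv2.imwrite("pics/k1.png",np.hstack([cv2.resize(a[190:250,160:240],(400,300),interpolation=2),cv2.resize(a,(400,300))])[:,:,::-1])
E
```

```text
(-92.5, 0.5338, -0.2211) 21.72 tcp [ 0.5358 -0.2215  0.0773] F [-0.13 -0.38 15.35] M [-0.063  0.125  0.514] op 0.0088
   yaw -92.44
hold 22.22 tcp [ 0.5358 -0.2215  0.0773] F [-0.66 -0.34 15.08] M [-0.042  0.164  0.57 ] op 0.0089
hold 22.72 tcp [ 0.5358 -0.2215  0.0773] F [-1.06 -0.73 14.39] M [-0.024  0.175  0.596] op 0.0087
hold 23.22 tcp [ 0.5358 -0.2215  0.0773] F [-0.79 -0.6  15.55] M [-0.105  0.138  0.609] op 0.0085
```

View pics/k1.png

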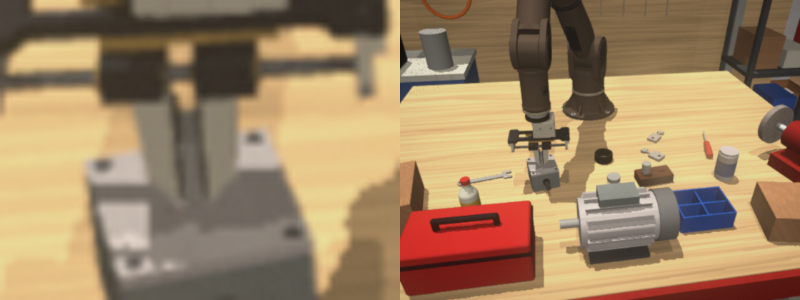

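The key head (crop ≈(188,150)) is turned square between the pads and its shank is in the lock. The round key is still in the stand and the bystanders haven't moved. The torque holds at 0.6 N m against the stop, so I'm handing in.

```bash
python3 -c "
from bench import ctrl
print(ctrl.close_job())"
```

```text
the job is handed in; nothing more can be done
None
```

I took the flat-headed key from the stand, pushed it home in the keyway, turned it clockwise to the stop, and handed the job in with the key still held turned. The job was handed in at about 23 s of the 54 s allowed, and no verdict was reported.

- **Insertion:** the push ended at a firm stop at 33 N. From where the key was gripped, its tip should then be 25 to 26 mm below the top face, and the floor is at 25 mm. The pins hardly showed: I saw no clear 10–20 N resistance on the way down, only small side and upward-downward readings. I relied on the depth and the firm stop, and on the key then turning freely.
- **Turn:** the gripper turned about 102° from where the key went in. The torque was about 0.1 N m for most of the way, as the spring would give. It rose from about 0.18 to 0.6 N m over the last 7°, which is the stop. In the last 1.5 s before hand-in it held there with about 15 N of downward push and 60 N of grip.
- **Scene:** the last picture shows the key turned between the pads, the round-headed key still in the stand, and nothing else visibly moved.
- **Disagreement:** the two cameras differed by 2 to 4 mm in x and y. The feel of the grasp matched the top camera, so I mainly used that one.

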